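# Stow the shoehorn under the key rack

### The arm

A 7-joint arm with a two-finger parallel gripper is mounted at the origin on the work surface. World frame = base frame: x ahead of the robot, y to its left, z up, the work surface at z = 0. Lengths are in m, angles in degrees, forces in N, time in s.
With the tool pointing down it reaches from about 0.35 to 0.775 m from the base axis. Payload 3.1 kg.
Tool frame: the origin (TCP) lies on the centre line of the jaws, within the pads' length; the fingertips stand 17 mm ahead of it and the grasp point (between the pads) lies 2 mm behind it (robot.tip_reach is the distance from the TCP to the fingertips, in m); z points along the fingers, y is the line along which they close (so a half turn about z gives the same grasp; the last joint's range is limited). The gripper opens to 85 mm and grips with 20 to 120 N. Pads are 22 mm wide; open, the fingers measure 114 mm over their backs; the gripper's body (76 mm by 85 mm) begins 54 mm behind the grasp point. The pads swing forward as they close: fully open they stand 13 mm farther back than shut.
Start: joints at [-75.155, 17.813, 0.802, 86.603, -0.252, 75.585, -1.558], TCP at [0.163, 0.525, 0.248] pointing down, gripper open.
Joint ranges: [-154.91, 154.91], [-16.99, 109.72], [-72.82, 74.43], [7.12, 147.25], [-82.49, 262.49], [11.32, 116.49], [-174.64, 174.64]. Speed limits (degrees/s): [159.86, 159.86, 180, 180, 180, 180, 180].

### API

Orientations are given as [roll, pitch, yaw] about the fixed x, y, z axes, in that order (R = Rz(yaw) Ry(pitch) Rx(roll)).
In Python, from station import robot, fingers, vision, workorder, recognise gives the robot as it stands. Calls block until the motion is done:
- robot.move_to(position, orientation): joint-space move of the TCP to a pose.
- robot.line_to(position, orientation=None, velocity=0.15, f_stop=None): straight line of the TCP; orientation=None keeps the orientation; velocity is the mean speed in m/s. With f_stop (N) it stops when the force on the tool has changed by that much, and returns True; else False.
- robot.move_j(angles): joint-space move.
- fingers.gripper_to(opening, force=None): opening from 0.0 (shut) to 1.0 (fully open); force is the grip in N (None keeps the last); returns when the fingers have stopped.
- robot.pause(seconds).
- robot.inverse_kinematics(position, orientation): joint angles nearest the present ones, or None.
- vision.grab_frame(name): name is "scene" or "top" or "wrist"; returns the picture (420x560x3 uint8, red, green, blue); there is no depth.
- vision.calibration(name): a dict with "mtx" (3x3 intrinsics, pixels), "extrinsics" (4x4, takes a point from world to camera coordinates); the wrist camera has in their place "T_tool_cam" (4x4, takes a point from camera to tool coordinates, whose origin is the TCP and whose axes are the flange's). Camera axes: x right, y up, looking along -z (the intrinsics and any distortion apply to the point x, -y, -z); pixel columns grow to the right and rows downward; lengths in m; the calibration is good to about 2 mm. A picture is of the moment at which its call begins: read the wrist's pose just before it. calibration takes no time and is no camera call.
A pose or a line that the arm cannot do raises robot.PlanningError and nothing moves.
- workorder.close_job(): hands the job in; it is judged then, once.
Trained networks look in the newest picture that a camera, given by its name, has taken for a name from the list of things; names that differ only in an ending like _2 or _b are one class to them, and where a whole thing is asked for, a point or a joint stands for the part that bears it (a point fixed in the world has none). Each returns a list of dicts, best first, with "p" (0 to 1); they miss things now and then, are a little off and sometimes report something else, mostly with a low value. They report only what shows in the picture. A call takes as long as a camera call. They do not tell look-alikes from the thing itself.
- recognise(label, camera): "rect" ([centre column, centre row, width, height] in pixels, round what is visible of it).
Readings, each from a call of its own:
- robot.current_time_s(): time.
- robot.current_joint_positions(): joint angles.
- robot.current_dq(): joint speeds.
- robot.current_joint_torque(): joint torques, N m.
- robot.current_tool_pos(): TCP position.
- robot.current_eef_rot(): TCP orientation.
- robot.current_contact_force(): force on the tool from outside, world axes, zero at the start.
- robot.current_torque(): the same for the moment, N m.
- robot.current_finger_gap(): opening from 0.0 (shut) to 1.0 (fully open).
- robot.current_gripper_force(): force on a finger pad.
Only numpy, scipy, OpenCV 4.12 (cv2) and the standard library are available. Lean on these libraries where they do the work, as an engineer would, in place of code of your own. Each camera call takes 0.05 s, during which the arm holds its last target. There are 200 camera calls.

### The job

The padlock has been left lying in front of the slot under the key rack: put it in the coin dish. Then slide the folded shoehorn, rounded nose first, into the slot under the rack and push it fully home against the stop, so that only its hinge end peeps out. Leave the torch and the glass paperweight where they are, and do not shove the dish along the ledge.

Things in the scene. Friction and masses are not known exactly. Their poses are not given: they have to be found in the camera images.
- rack: Stainless key rack fixed to the ledge: low box 150 deep (x) x 220 wide (y) x 25 high; five spring clips along the back edge of its roof reach 39 high, some hold brass keys. Origin: centre of its underside; +x points away from the robot, to the clips. A straight slot runs along x under its middle, open only at the front (see rack_mouth); a 14 wide slit in the roof shows it from above.
- rack_mouth (a point): Middle of the slot's mouth at ledge level, at the rack's front edge (x = -75 of the rack); axes as the rack's, +x leads into the slot. The slot is 44 wide, 22 high, its floor the ledge itself, with solid sides, and ends at a stop 140 behind the mouth.
- shoehorn: Folded aluminium shoehorn lying flat, loose: 150 long (x) x 32 wide (y) x 12 thick, about 90 g; a trough with straight upturned sides 11 high, the handle folded into it. Origin: middle of its underside. +x points to the rounded nose, -x to the square dark hinge block (32 wide, 12 high). It sticks out 10 from the slot when fully home.
- shoehorn_nose (a point): Tip of the shoehorn's rounded nose, at underside level (x = +75 of the shoehorn).
- shoehorn_heel (a point): Middle of the flat end face of the hinge block, at underside level (x = -75 of the shoehorn).
- padlock: Blue plastic padlock, about 120 g, lying flat on the ledge just in front of the slot's mouth: body 30 (its x) x 36 (its y) x 18 thick; the steel shackle reaches 37 from the origin to +x. Origin: centre of the underside of the plastic body.
- dish: Round white ceramic coin dish, 400 g, loose: 140 across at the rim, 28 high, flat inner floor 5 above the ledge and about 90 across, a few flat coins in it. Origin: centre of its underside.
- torch: Black plastic torch lying on the ledge, 132 long, 38 across the head. Not to be moved. Origin: below its middle.
- paperweight: Glass dome paperweight, 72 across, 47 high. Not to be moved. Origin: centre of its underside.
Not all that is in view belongs to the job. Of the things shaped like the padlock, the blue one is meant. There is more than one size of the shoehorn; the one meant has the size given above.

How it is judged (in metres and radians):
On the way, in this order (a step that is already met when the one before it is completed fails the run):
1. the padlock lies in the dish, let go (horizontal distance between padlock and dish below 0.035 m and height (world z) of padlock below 0.035 m and contact force between the fingers and padlock below 0.1 N and linear speed of padlock below 0.03 m/s), for 0.2 s.
2. the shoehorn's nose is in the slot, under the rack's roof (x of shoehorn_nose in the frame of rack above -0.06 m and y of shoehorn_nose in the frame of rack between -0.022 and 0.022 m and height (world z) of shoehorn_nose below 0.016 m), for 0.1 s.
At the end, for the whole second after the job is handed in: Shoehorn flat in the slot, nose first, nose within 6 mm of the stop (hinge end sticks out 10 to 16 mm, under 8 mm up); padlock in the dish, its origin within 35 mm of the dish centre and under 35 mm above the ledge; both at rest and released (horizontal distance between padlock and dish below 0.035 m and height (world z) of padlock below 0.035 m and x of shoehorn_nose in the frame of rack above 0.059 m and y of shoehorn_nose in the frame of rack between -0.022 and 0.022 m and height (world z) of shoehorn_nose below 0.016 m and height (world z) of shoehorn_heel below 0.008 m and linear speed of each of shoehorn, padlock below 0.02 m/s); the robot touches nothing.
It fails at once if the torch is moved more than 20 mm (distance of torch from where it was at the start of the episode above 0.02 m).
It fails at once if the paperweight is moved more than 20 mm (distance of paperweight from where it was at the start of the episode above 0.02 m).
It fails at once if the dish is moved more than 40 mm (distance of dish from where it was at the start of the episode above 0.04 m).
It also fails if it takes over 64 s, if anything falls off the work surface, if the arm or the gripper's body presses on something with over 40 N, if the wrist force passes 120 N, or if a joint passes its speed limit or range.

## Working session

There is one attempt and no reset: what is moved stays moved. The work goes in short steps, each a Python script; the robot and the scene stay as the last script left them, time stands still between calls to the robot, and variables do not carry over. Pictures are saved under pics/ and viewed, at most 10 in all, crops included, and the job is handed in when it is done.

```bash
mkdir -p pics; cat > h.py <<'E'
import numpy as np, cv2
from station import robot, fingers, vision, workorder, recognise
from scipy.spatial.transform import Rotation as R
def save(img,n): cv2.imwrite(n,img[:,:,::-1])
def cam(name):
    c=vision.calibration(name); K=np.array(c["mtx"])
    if name=="wrist":
        T=np.eye(4);T[:3,:3]=R.from_euler('xyz',robot.current_eef_rot(),degrees=True).as_matrix();T[:3,3]=robot.current_tool_pos()
        W=T@np.array(c["T_tool_cam"])
    else: W=np.linalg.inv(np.array(c["extrinsics"]))
    return K,W,c
def ray(px,z,C):
    K,W,c=C; d=np.linalg.inv(K)@[px[0],px[1],1]; d=W[:3,:3]@(d*[1,-1,-1]); o=W[:3,3]
    return (o+d*(z-o[2])/d[2])
def proj(p,C):
    K,W,c=C; q=np.linalg.inv(W)@[*p,1]; q=K@(q[:3]*[1,-1,-1]); return q[:2]/q[2]
E
python3 - <<'E'
from h import *
for n in ["top","scene"]:
    C=cam(n); im=vision.grab_frame(n); save(im,f"pics/{n}0.png")
    print(n,{k:np.round(v,3).tolist() if not isinstance(v,str) else v for k,v in C[2].items()})
    if n=="top":
        for l in ["rack","shoehorn","padlock","dish","torch","paperweight"]:
            for r in recognise(l,n)[:4]: print(l,round(r["p"],2),np.round(r["rect"]),ray(r["rect"][:2],0.01,C).round(3))
print(robot.current_eef_rot(), robot.current_time_s())
E
```

```text
top {'mtx': [[530.971, 0.0, 278.704], [0.0, 530.971, 214.145], [0.0, 0.0, 1.0]], 'extrinsics': [[0.001, -1.0, -0.009, 0.021], [0.994, -0.0, 0.107, -0.546], [-0.107, -0.01, 0.994, -1.391], [0.0, 0.0, 0.0, 1.0]]}
rack 0.97 [301. 160.  85.  59.] [ 0.697 -0.041  0.01 ]
rack 0.19 [413. 253.  50.  52.] [ 0.442 -0.34   0.01 ]
shoehorn 0.92 [239. 258.  62.  65.] [0.428 0.129 0.01 ]
shoehorn 0.63 [173. 242.  17.  56.] [0.473 0.307 0.01 ]
padlock 0.68 [337. 215.  22.  18.] [ 0.545 -0.136  0.01 ]
padlock 0.65 [296. 214.  21.  17.] [ 0.547 -0.026  0.01 ]
dish 0.8 [414. 254.  50.  55.] [ 0.44  -0.343  0.01 ]
torch 0.8 [403. 166.  26.  50.] [ 0.681 -0.317  0.01 ]
paperweight 0.91 [177. 171.  28.  26.] [0.668 0.299 0.01 ]
scene {'mtx': [[448.802, 0.0, 282.745], [0.0, 448.802, 215.891], [0.0, 0.0, 1.0]], 'extrinsics': [[0.078, 0.997, 0.014, -0.061], [-0.84, 0.058, 0.54, 0.443], [0.538, -0.054, 0.841, -1.247], [0.0, 0.0, 0.0, 1.0]]}
[-1.79981890e+02  2.09116328e-03  1.62768319e+02] 0.4
```

```bash
python3 - <<'E'
import cv2
im=cv2.imread("pics/top0.png")[120:300,140:450]
cv2.imwrite("pics/top0c.png",cv2.resize(im,None,fx=2.58,fy=2.58,interpolation=cv2.INTER_CUBIC))
E
```

```text
(no output)
```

View pics/top0c.png

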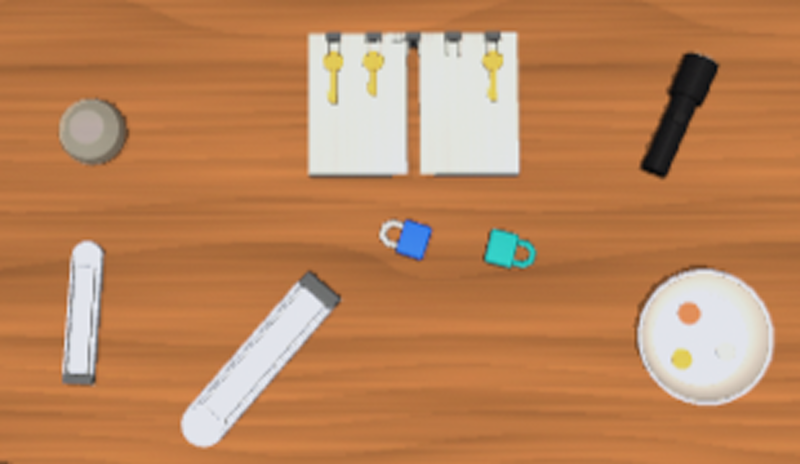

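The top view shows the blue padlock at full px (297,213), in front of the rack at (301,160), with the teal look-alike at (337,215). The dish is at (414,254). There are two shoehorns:
- (239,258) is about 79 px, or 205 mm, which is too long.
- (173,242) is about 56 px, or 147 mm, so it fits the 150 mm size given.

I'll take close looks next.

```bash
python3 - <<'E'
from h import *
ims=[]
for i,(p,yaw) in enumerate([((0.46,0.31,0.27),90),((0.58,-0.03,0.27),90)]):
    robot.move_to(p,[180,0,yaw]); robot.pause(0.2)
    C=cam("wrist"); im=vision.grab_frame("wrist"); save(im,f"pics/w{i}.png"); np.savez(f"w{i}.npz",K=C[0],W=C[1]); ims.append(im)
    for l in ["rack","shoehorn","padlock","torch"]:
        for r in recognise(l,"wrist")[:3]: print(i,l,round(r["p"],2),np.round(r["rect"]),ray(r["rect"][:2],0.012,C).round(3))
    print(C[2].keys(), np.round(C[2]["T_tool_cam"],3).tolist(),robot.current_time_s(), np.round(robot.current_joint_positions()))
E
```

```text
0 rack 0.38 [479. 420.   6.   0.] [ 0.73  -0.025  0.012]
0 shoehorn 0.86 [299. 171. 140.  39.] [0.482 0.312 0.012]
0 shoehorn 0.66 [253. 318. 154. 127.] [0.429 0.131 0.012]
dict_keys(['mtx', 'T_tool_cam']) [[0.0, 0.955, 0.295, 0.077], [1.0, -0.0, 0.001, 0.001], [0.001, 0.295, -0.955, -0.126], [0.0, 0.0, 0.0, 1.0]] 2.225 [-53.  18.  24.  84.  -7.  79. -29.]
1 rack 0.76 [397. 173. 170. 213.] [ 0.708 -0.03   0.012]
1 shoehorn 0.88 [145.  52. 149. 104.] [0.451 0.089 0.012]
1 padlock 0.7 [256. 168.  36.  48.] [ 0.557 -0.024  0.012]
1 padlock 0.68 [248. 259.  33.  42.] [ 0.547 -0.131  0.012]
1 torch 0.92 [350. 383.  81.  47.] [ 0.674 -0.305  0.012]
1 torch 0.67 [398. 172. 171. 216.] [ 0.709 -0.028  0.012]
dict_keys(['mtx', 'T_tool_cam']) [[0.0, 0.955, 0.295, 0.077], [1.0, -0.0, 0.001, 0.001], [0.001, 0.295, -0.955, -0.126], [0.0, 0.0, 0.0, 1.0]] 4.025 [-23.  23.  35.  80. -13.  81.  12.]
```

View pics/w0.png

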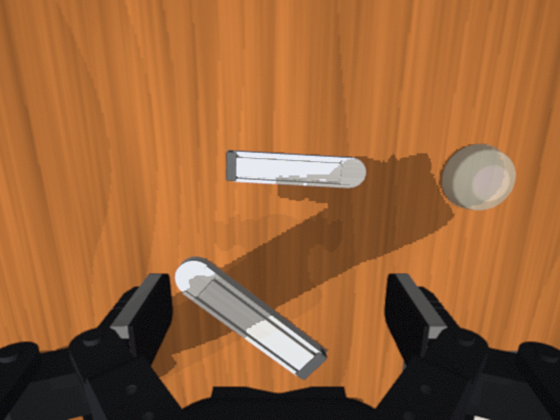

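View pics/w1.png

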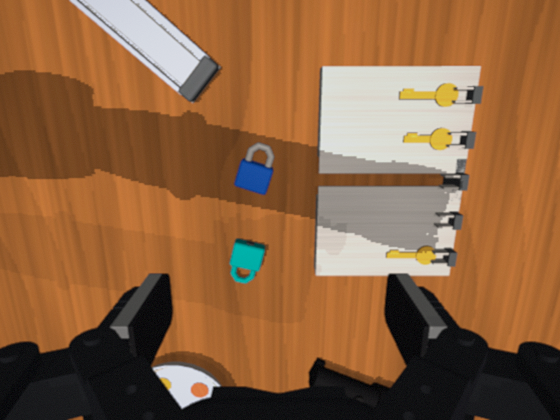

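Wrist picture 0 shows the candidate shoehorn at (299,171) with its nose to the right (+x), and the other one at (253,318). Picture 1 shows the blue padlock body at about (255,177) with the shackle up. The rack's front edge runs from (321,66) to (316,276), with the slit at (318.5,180). I'll check sizes next.

```bash
python3 - <<'E'
from h import *
def L(i): d=np.load(f"w{i}.npz"); return (d['K'],d['W'],0)
C=L(0)
for n,a,b,z in [("small",(227,166),(367,172.5),.006),("big",(178,265),(314,363),.006)]:
    p,q=ray(a,z,C),ray(b,z,C); print(n,p.round(4),q.round(4),np.linalg.norm(p-q))
for a,b in [((227,150),(227,181)),((340,157),(340,187))]: print("width",np.linalg.norm(ray(a,.011,C)-ray(b,.011,C)))
C=L(1)
for n,a in [("FL",(321,66)),("FR",(316,276)),("BL",(481,66)),("BR",(450,277)),("slitF",(318.5,180)),("slitB",(442,181))]: print(n,ray(a,.025,C).round(4))
im=cv2.imread("pics/w1.png"); h=cv2.cvtColor(im,cv2.COLOR_BGR2HSV)
m=cv2.inRange(h,(105,120,50),(130,255,255)); m[:140]=0;m[220:]=0
ys,xs=np.nonzero(m); P=np.array([ray((x,y),.016,C)[:2] for x,y in zip(xs,ys)],np.float32)
print("padlock",cv2.minAreaRect(P*1000), len(xs))
# refine in small: orientation from white mask of shoehorn
h0=cv2.cvtColor(cv2.imread("pics/w0.png"),cv2.COLOR_BGR2HSV)
m=(h0[:,:,1]<70).astype(np.uint8); m[:140]=0; m[200:]=0; m[:,:215]=0; m[:,380:]=0
ys,xs=np.nonzero(m); P=np.array([ray((x,y),.009,L(0))[:2] for x,y in zip(xs,ys)],np.float32)
print("shoe",cv2.minAreaRect(P*1000),len(xs))
# dish from top
CT=cam("top"); print("dish",ray((140+706/2.58,120+336/2.58),.028,CT).round(4))
im=cv2.imread("pics/w0.png")[130:380,160:380]; cv2.imwrite("pics/w0c.png",cv2.resize(im,None,fx=2.3,fy=2.3,interpolation=cv2.INTER_CUBIC))
E
```

```text
small [0.4043 0.3159 0.006 ] [0.5557 0.3094 0.006 ] 0.1515556139690926
big [0.3423 0.1984 0.006 ] [0.5064 0.0608 0.006 ] 0.2140890748667773
width 0.03333433003563844
width 0.03259830820078805
FL [0.621 0.076 0.025]
FR [ 0.6238 -0.1449  0.025 ]
BL [0.7727 0.0765 0.025 ]
BR [ 0.7748 -0.1456  0.025 ]
slitF [ 0.6226 -0.0344  0.025 ]
slitB [ 0.7508 -0.035   0.025 ]
padlock ((554.308349609375, -32.803985595703125), (30.699975967407227, 34.87643814086914), 71.9961166381836) 910
shoe ((478.4121398925781, 313.1122131347656), (34.03377914428711, 149.55650329589844), 86.9669189453125) 4229
dish [ 0.4497 -0.3366  0.028 ]
```

View pics/w0c.png

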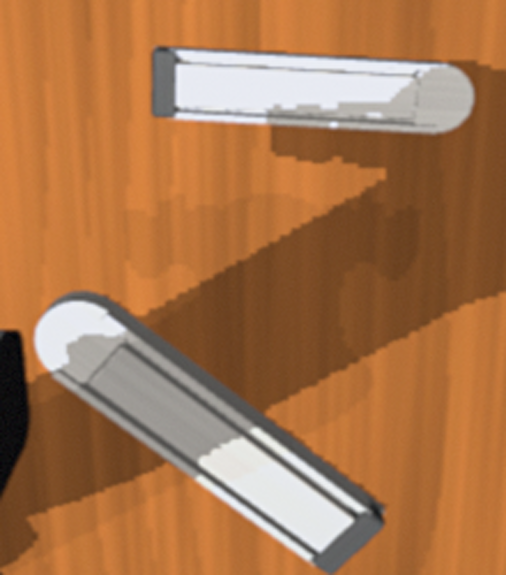

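The crop confirms it. The upper shoehorn at (299,171) measures 151×33 mm, so it's the one meant. The lower one is 214 mm. Padlock first.

```bash
python3 - <<'E'
from h import *
O=[180,0,72]
fingers.gripper_to(0.75,40)
robot.move_to([.554,-.033,.10],O); robot.line_to([.554,-.033,.024],velocity=.1)
fingers.gripper_to(0,40); print("gap",robot.current_finger_gap(),robot.current_gripper_force())
robot.line_to([.554,-.033,.13],velocity=.15); print("gap",robot.current_finger_gap())
robot.move_to([.449,-.337,.13],O); robot.line_to([.449,-.337,.055],velocity=.12)
print("stop",robot.line_to([.449,-.337,.031],velocity=.03,f_stop=3),robot.current_tool_pos(),robot.current_contact_force())
fingers.gripper_to(0.58); robot.pause(.1)
robot.line_to([.449,-.337,.13],velocity=.15)
C=cam("wrist")
robot.move_to([.449,-.337,.22],[180,0,90]); robot.pause(.2); C=cam("wrist"); im=vision.grab_frame("wrist"); save(im,"pics/w2.png")
for l in ["padlock","dish"]:
    for r in recognise(l,"wrist")[:2]: print(l,round(r["p"],2),np.round(r["rect"]),ray(r["rect"][:2],0.02,C).round(3))
print(robot.current_time_s())
E
```

```text
gap 0.4011518454512862 40.600136518478394
gap 0.4064716584755281
stop False [ 0.44908557 -0.33717211  0.03113735] [ 0.56422964  0.10566437 -1.38694602]
padlock 0.75 [279. 177.  43.  62.] [ 0.449 -0.328  0.02 ]
padlock 0.32 [284. 178. 158. 149.] [ 0.454 -0.329  0.02 ]
dish 0.78 [283. 179. 153. 148.] [ 0.452 -0.331  0.02 ]
12.1833
```

View pics/w2.png

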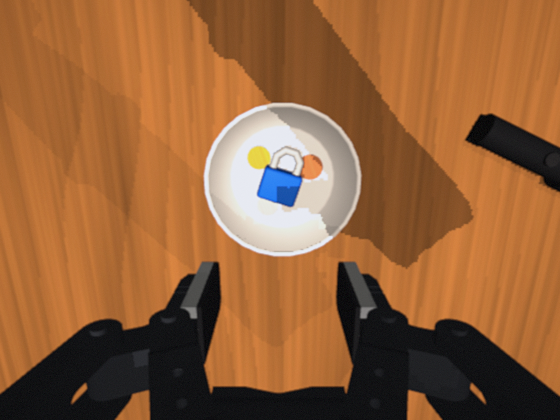

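The padlock at (280,186) lies in the dish, which is centred at (283,179). It's about 8 mm off centre, which is fine. Now the shoehorn.

```bash
python3 - <<'E'
from h import *
s=-.038; a=np.radians(-2.7)
g=np.array([.480+s*np.cos(a),.313+s*np.sin(a)]); O=[180,0,177.3]
fingers.gripper_to(0.75,50)
robot.move_to([*g,.10],O); robot.line_to([*g,.020],velocity=.1)
fingers.gripper_to(0,50); print("gap",robot.current_finger_gap(),robot.current_gripper_force())
robot.line_to([*g,.09],velocity=.12); print("gap",robot.current_finger_gap())
M=np.array([.6225,-.0345]); b=np.radians(.5); u=np.array([np.cos(b),np.sin(b)])
O2=[180,0,180.5]
p=M-u*(.113+.03)
robot.move_to([*p,.09],O2)
C=cam("top"); im=vision.grab_frame("top"); im=im[120:270,200:400]; save(cv2.resize(im,None,fx=4,fy=4,interpolation=cv2.INTER_CUBIC),"pics/top1.png")
im=vision.grab_frame("scene"); save(im,"pics/scene1.png")
print(robot.current_time_s(),robot.current_joint_positions())
E
```

```text
gap 0.3562468837060495 49.911346435546875
gap 0.3559749349430592
18.3333 [-12.17435348  19.25696412  17.41947018 110.06184099  -7.28320343
  51.73385975  99.54453974]
```

View pics/scene1.png

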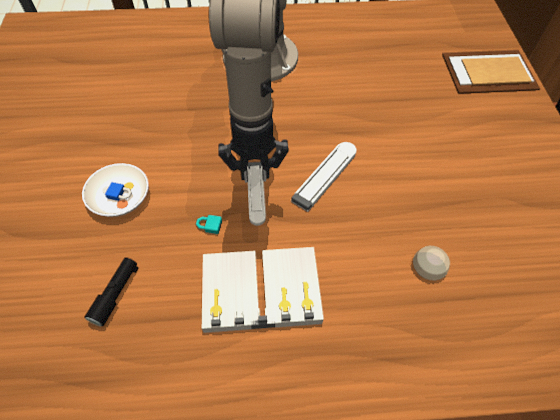

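View pics/top1.png

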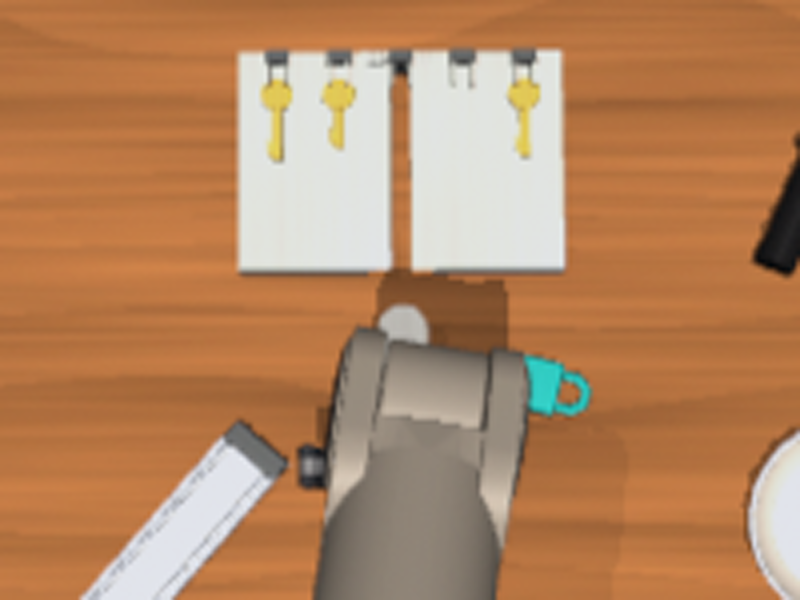

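The scene picture shows the shoehorn held level with its nose at (257,220), pointing at the slit. In the top crop the nose is at column 404 and the slit at 401. Corrected for parallax, they line up to about 1 mm. Inserting now.

```bash
cat >> h.py <<'E'
M=np.array([.6225,-.0345]); b=np.radians(.5); u=np.array([np.cos(b),np.sin(b)])
E
python3 - <<'E'
from h import *
p=M-u*.143
print("low",robot.line_to([*p,.0215],velocity=.06,f_stop=5),robot.current_tool_pos(),robot.current_contact_force())
z=robot.current_tool_pos()[2]
q=M-u*.022
st=robot.line_to([*q,z],velocity=.05,f_stop=10)
print("in",st,robot.current_tool_pos(),robot.current_contact_force(),robot.current_finger_gap())
if not st:
    fingers.gripper_to(.5); robot.pause(.1)
    robot.line_to([*q,.09],velocity=.12)
    fingers.gripper_to(0)
    r=M-u*(.059+.011+.028)
    robot.line_to([*r,.09],velocity=.15)
    print("dn",robot.line_to([*r,.021],velocity=.08,f_stop=5))
    print("push",robot.line_to([*(M-u*.017),.021],velocity=.04,f_stop=15),robot.current_tool_pos(),robot.current_contact_force())
print(robot.current_time_s())
E
```

```text
low False [ 0.479991   -0.03578352  0.0218674 ] [ 0.18558937  0.5035986  -0.52143425]
in False [ 0.60031754 -0.03470203  0.0218721 ] [-0.31712757  0.16206403 -1.07311131] 0.3537548272363035
dn False
push False [ 0.60134847 -0.03468763  0.02057471] [-8.25393485  0.10337429  5.8987909 ]
27.6167
```

```bash
python3 - <<'E'
from h import *
print("push",robot.line_to([*(M-u*.008),.021],velocity=.03,f_stop=18),robot.current_tool_pos(),robot.current_contact_force())
robot.line_to([*(M-u*.06),.021],velocity=.1)
robot.line_to([*(M-u*.06),.1],velocity=.15)
robot.move_to([.57,-.03,.25],[180,0,90]); robot.pause(.2); C=cam("wrist"); im=vision.grab_frame("wrist"); save(im,"pics/w3.png")
np.savez("w3.npz",K=C[0],W=C[1])
crop=im[80:290,230:510]; save(cv2.resize(crop,None,fx=2.8,fy=2.8,interpolation=cv2.INTER_CUBIC),"pics/w3c.png")
print(robot.current_time_s())
E
```

```text
push True [ 0.60093761 -0.03476703  0.01907771] [-0.19206062 -0.00357215 -1.57411926]
30.7167
```

View pics/w3c.png

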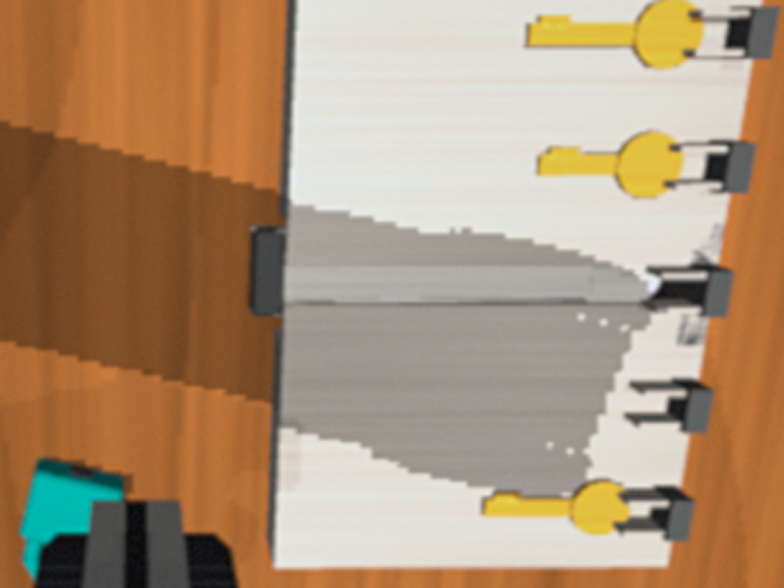

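The shoehorn is in the slot, with the hinge block showing at crop (267,270). I'll measure how far it sticks out.

```bash
python3 - <<'E'
from h import *
d=np.load("w3.npz"); C=(d['K'],d['W'],0)
for n,c,z in [("heel top",(252,270),.012),("heel bottom",(250,270),0.0),("front roof L",(294,100),.025),("front roof R",(278,480),.025),("front roof at slot",(287,270),.025)]:
    print(n,ray((230+c[0]/2.8,80+c[1]/2.8),z,C).round(4))
C=cam("wrist")
E
```

```text
heel top [ 0.6126 -0.0312  0.012 ]
heel bottom [ 0.6132 -0.0338  0.    ]
front roof L [0.6231 0.0292 0.025 ]
front roof R [ 0.6235 -0.108   0.025 ]
front roof at slot [ 0.6233 -0.0284  0.025 ]
```

It sticks out 10–11 mm and both pushes stopped at the same place, so it's home against the stop. Handing in.

```bash
python3 - <<'E'
from h import *
print(workorder.close_job(), robot.current_time_s())
E
```

```text
the job is handed in; nothing more can be done
the job is handed in; nothing more can be done
```

The job is handed in, though no verdict came back: the blue padlock lies in the coin dish about 8 mm off centre, and the 150 mm shoehorn is pushed home in the slot with 10–11 mm of its hinge end showing; the robot never went near the torch or paperweight.

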